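# Turn a belt buckle over on the two-sided bench stand and lock it

### The job

The belt buckle leans on the plain side of the two-sided stand with its back (wire loop and stud) showing. Turn it over the ridge onto the other side of the stand, decorated face outwards, standing fully home on its ledge, centred and flat against the wood, and let go of it. Then turn the catch past its click so that its tongue lies across the buckle, and leave the other things on the bench alone.

Things in the scene. Friction and masses are not known exactly. Their poses are not given: they have to be found in the camera images.
- stand: Fixed dark stone slab 240 x 240 x 50 mm on the bench, carrying a wooden tent-shaped stand: two mirror-image rests leaning 30 deg from vertical against each other, ridge top 126 mm above the bench, on a base board 60 mm above the bench. Origin: slab's underside, below the middle of the ridge; x along the ridge, z up. Catch rest on its -y side, plain rest on its +y side.
- catch_rest: Rest on the catch side. Origin: on the ledge, middle of its length, at the face of the ribs. x along the ridge, z up the slope, -y square out of the face. Two ribs 10 mm wide at x = +-28 mm, z 0 to 60, faces at y = 0; open between (46 mm), so loop, stud or medallion fits in. A well placed buckle has this origin and these axes, but its y is -2.5 mm.
- catch_ledge (a point): Middle of the catch rest's ledge, 7 mm out from the ribs (at y = -7 mm in the catch rest's frame). The ledge is 90 mm long, square to the slope, 14 mm deep, and ends in a lip 6 mm thick, 8 mm high. The plain rest has the same ledge. The buckle's edge stands in this channel.
- buckle: Loose steel belt-buckle plate 70 (x) x 5 (y) x 104 mm (z), about 0.16 kg. Origin: middle of the short edge it stands on, mid-thickness; z up the plate, -y out of the decorated front, +y out of the back. Back: wire loop 28 mm wide, 9.5 mm out, 18 mm up, and stud 6 mm across, 10 mm out, 46 mm up. At first it leans on the plain rest, back outwards, like a mirror image of its final place.
- medallion (a point): Top of the round medallion (26 mm across, 4 mm high, in a ring of beads) on the buckle's front face, at (0, -6.5, 42) mm in the buckle's frame.
- buckle_pinch (a point): Point inside the plate 15 mm below the middle of its top edge, (0, 0, 89) mm in the buckle's frame. Both faces are bare above 60 mm; the top 44 mm stands above the ribs. A pinch here across the thickness, tool in line with the plate, gripper opened to about 40 mm, clears the stand.
- catch (a joint): Turn catch on an upright post, axis vertical. 0 = open (start, at most 0.1), tongue pointing away from the ridge; 1.3 rad = closed, tongue parallel to the ridge across the buckle's lower corner, 5 mm in front of it. Grows counter-clockwise seen from above. A toggle spring (up to 0.06 N m) pushes it to the nearer end: past half-way, 0.65, it clicks and closes by itself.
- catch_grip (a point): On the catch's axis (x -75, y -41 mm in the stand's frame), 129 mm above the bench: middle of its upright bar grip, 32 mm long, 12 thick, heights 114 to 143 mm. Turns with the catch: x along the bar, z up; the bar is parallel to the ridge when the catch is at 0.65. Tongue: 54 mm from the axis, heights 97 to 105 mm, 0.65 rad clockwise of this x.
- concho: Bystander: loose brass disc 36 mm across, 6 mm high, lying on the slab at a far corner on the plain side. Origin: centre of its underside.
- jar: Bystander: white jar, 60 mm across, 55 mm high, on the bench. Origin: centre of its underside.
- maul: Bystander: wooden maul standing on its head, 60 mm across, 175 mm high, on the bench. Origin: centre of its underside.
- awl: Bystander: wooden-handled awl lying on the bench beyond the slab, crosswise, about 200 mm long. Origin: below its middle.
Mind the look-alikes: they are no part of the job. Of the things that look like the buckle, the largest one is meant.

How it is judged:
On the way, in this order (a step that is already met when the one before it is completed fails the run):
1. the buckle stands home on the catch side's ledge, front outwards, let go, the catch still open (x of buckle in the frame of catch_rest between -0.009 and 0.009 m and z of buckle in the frame of catch_rest between -0.003 and 0.005 m and y of medallion in the frame of catch_rest between -0.014 and -0.006 m and angle between the z axis of buckle and the z axis of catch_rest, either way round below 0.12 rad and contact force between the fingers and buckle below 0.1 N and value of joint catch below 0.4 rad), for 0.2 s.
2. the catch is turned past its click, to its closed end (value of joint catch above 1.15 rad), for 0.1 s.
At the end, for the whole second after the job is handed in: The buckle is at rest on the catch rest, decorated face outwards: edge on the ledge (-3 to 5 mm), centred within 9 mm, medallion 6 to 14 mm out from the ribs' face, plate within 0.12 rad of the slope; the catch is closed, beyond 1.15 rad (x of buckle in the frame of catch_rest between -0.009 and 0.009 m and z of buckle in the frame of catch_rest between -0.003 and 0.005 m and y of medallion in the frame of catch_rest between -0.014 and -0.006 m and angle between the z axis of buckle and the z axis of catch_rest, either way round below 0.12 rad and value of joint catch above 1.15 rad and linear speed of buckle below 0.02 m/s); the robot touches nothing.
It fails at once if a bystander (disc, jar, maul or awl) is moved more than 30 mm (distance of any of concho, jar, maul, awl from where it was at the start of the episode above 0.03 m).
It also fails if it takes over 54 s, if anything falls off the work surface, if the arm or the gripper's body presses on something with over 40 N, if the wrist force passes 120 N, or if a joint passes its speed limit or range.

### The arm

A 7-joint arm with a two-finger parallel gripper is mounted at the origin on the work surface. World frame = base frame: x ahead of the robot, y to its left, z up, the work surface at z = 0. Lengths are in m, angles in rad, forces in N, time in s.
With the tool pointing down it reaches from about 0.4 to 0.85 m from the base axis. Payload 4.5 kg.
Tool frame: the origin (TCP) lies on the centre line of the jaws, within the pads' length; the fingertips stand r.tip_extent ahead of it and the grasp point (between the pads) is the TCP (r.tip_extent is the distance from the TCP to the fingertips, in m); z points along the fingers, y is the line along which they close (so a half turn about z gives the same grasp; the last joint's range is limited). The gripper opens to 88 mm and grips with 3 to 60 N. Pads are 18 mm wide; open, the fingers measure 123 mm over their backs; the gripper's body (75 mm by 187 mm) begins 45 mm behind the grasp point.
Start: joints at [-1.293, 0.689, -0.195, 1.565, 0.157, 0.902, -0.215], TCP at [0.151, 0.607, 0.258] pointing down, gripper open.
Joint ranges: [-3.01, 3.01], [-0.46, 2.08], [-1.47, 1.51], [0.13, 2.56], [-1, 4.14], [0.04, 2.09], [-2.66, 2.66]. Speed limits (rad/s): [2.57, 2.57, 3.14, 3.14, 3.14, 3.14, 3.14].

### API

Orientations are given as a unit quaternion [x, y, z, w].
In Python, from plant import sensors, vision, finish_job, r gives the robot as it stands. The module is installed in compiled form; this text tells all that it offers.
- The arm moves only by the tool step_arm, never from a script. Its argument "steps" is a list of rows, each a list of 2 entries, a list of its own where there are three numbers: the shift along the tool's x, y, z in cm, then the turn, a rotation vector about the tool's x, y, z in degrees. A call has 1 to 12 rows; each row shifts and turns the commanded pose from where the row before left it, along the tool's axes as they then stand; what a row does not reach is not made up. A row lasts 1/8 s, in which the tool goes at most 62.5 mm and 10.7 degrees, less where a joint would pass 70% of its speed; a pose out of reach is approached as far as the arm can. A call with a gripper value outside its range is refused whole. "claw" is the opening, from -1 (shut) to 1 (fully open), set as the call begins (left out, the last holds). The fingers move at their own pace and stop on an object; "grip_force" is the grip in N (left out, the last holds). Time passes only in rows, so rows that do not move let the fingers close. It gives the time, the measured TCP pose, the force, the opening and the grip force at its end, in the units of the state.
- sensors.get_state(): the state, without advancing time (a new reading comes with each control period).
- vision.snapshot(name): name is "side" or "top"; returns a dict with "img" (480x640x3 uint8, red, green, blue), "fx", "fy", "cx", "cy" (pixels), "k1" (the pictures are not rectified: a ray, as slopes to the right and down, at radius r is drawn at 1 + k1 r^2 times it, then the intrinsics apply), "position" and "rotation" of the camera in the world. Camera axes: x right, y down, z forward; pixel columns grow to the right and rows downward; lengths in m; the calibration is good to about 2 mm. A picture is of the moment at which its call begins. There is no depth.
- finish_job(): hands the job in; it is judged then, once.
The state is a dict: "clock": time; "q": joint angles; "qd": joint speeds; "joint_torque": joint torques, N m; "tool_pos": TCP position; "eef_rot": TCP orientation; "contact_force": force on the tool from outside, world axes, zero at the start; "moment": the same for the moment, N m; "opening": opening from 0.0 (shut) to 1.0 (fully open); "finger_force": force on a finger pad.
Only numpy, scipy, OpenCV 4.12 (cv2) and the standard library are available. Lean on these libraries where they do the work, as an engineer would, in place of code of your own. Each camera call takes 0.05 s, during which the arm holds its last target. There are 200 camera calls.

## Working session

There is one attempt and no reset: what is moved stays moved. The work goes in short steps, Python scripts to look and compute and a tool call to move; the robot and the scene stay as the last step left them, time stands still between calls to the robot, and variables do not carry over. Pictures are saved under pics/ and viewed, at most 10 in all, crops included, and the job is handed in when it is done.

Besides the shell and the picture viewer there is one more tool, called after ">>>" as a command line: name --argument value ..., lists and objects as JSON in quotes. step_arm: Moves the arm, as the interface text tells. Its arguments: {"type":"object","properties":{"steps":{"type":"array"},"claw":{"type":"number"},"grip_force":{"type":"number"}},"required":["steps"]}

```bash
mkdir -p pics; cat > h.py <<'E'
import numpy as np, cv2
from scipy.spatial.transform import Rotation as R
from plant import sensors, vision, r
def snap(n,f):
    s=vision.snapshot(n); cv2.imwrite('pics/'+f+'.png',s['img'][:,:,::-1]); 
    np.save('pics/'+f+'.npy',s,allow_pickle=True); return s
def load(f): return np.load('pics/'+f+'.npy',allow_pickle=True).item()
def rot(s):
    a=np.array(s['rotation']); return a if a.shape==(3,3) else R.from_quat(a).as_matrix()
def ray(s,u,v):
    K=np.array([[s['fx'],0,s['cx']],[0,s['fy'],s['cy']],[0,0,1.]])
    p=cv2.undistortPoints(np.array([[[u,v]]],float),K,np.array([s['k1'],0,0,0.]))[0,0]
    return np.array(s['position']), rot(s)@np.array([p[0],p[1],1])
def onz(s,u,v,z):
    o,d=ray(s,u,v); return o+d*(z-o[2])/d[2]
def proj(s,P):
    c=rot(s).T@(np.array(P)-s['position']); x=c[:2]/c[2]; k=1+s['k1']*(x@x)
    return np.array([s['fx']*x[0]*k+s['cx'],s['fy']*x[1]*k+s['cy']])
def tri(s1,p1,s2,p2):
    o1,d1=ray(s1,*p1);o2,d2=ray(s2,*p2)
    t=np.linalg.lstsq(np.c_[d1,-d2],o2-o1,rcond=None)[0]
    a,b=o1+d1*t[0],o2+d2*t[1]; return (a+b)/2,np.linalg.norm(a-b)
E
python3 - <<'E'
from h import *
for n in('top','side'):
    s=snap(n,n+'0'); print({k:v for k,v in s.items() if k!='img'})
print(sensors.get_state(), r.tip_extent)
E
```

```text
{'fx': 540.2978871920371, 'fy': 540.2978871920371, 'cx': 317.2865089891545, 'cy': 241.65338849934216, 'k1': 0.048998802203449855, 'position': array([ 0.4427098 , -0.00688106,  1.39685242]), 'rotation': array([-0.70054515,  0.71032231, -0.04629526,  0.05035338])}
{'fx': 547.7594834154213, 'fy': 547.7594834154213, 'cx': 323.4216028782094, 'cy': 236.18274711995338, 'k1': -0.15902922143281054, 'position': array([ 0.52030793, -0.95001607,  0.8742672 ]), 'rotation': array([ 0.89805044, -0.06214582,  0.03196878, -0.43430555])}
{'clock': 0.1, 'q': array([-1.29322805,  0.68986364, -0.19453391,  1.56624019,  0.1573375 ,
        0.90254864, -0.21511034]), 'qd': array([-0.00148549, -0.00298274,  0.00039429, -0.00284848,  0.00058939,
       -0.0002831 , -0.00017486]), 'joint_torque': array([-3.64995845e-03, -5.28500032e+01, -1.27214335e+00, -1.53838956e+01,
       -5.27136074e-02,  1.94892848e-03,  5.25304745e-05]), 'tool_pos': array([0.15076336, 0.60597898, 0.25701331]), 'eef_rot': array([ 1.21532949e-01,  9.92587049e-01, -8.31580537e-04, -2.49307106e-05]), 'contact_force': array([-0.59815486, -0.41840896, -0.15587684]), 'moment': array([ 0.0512754 , -0.02594685, -0.03003663]), 'finger_force': 0.0, 'opening': 1.0003807101859967} 0.019
```

View pics/top0.png

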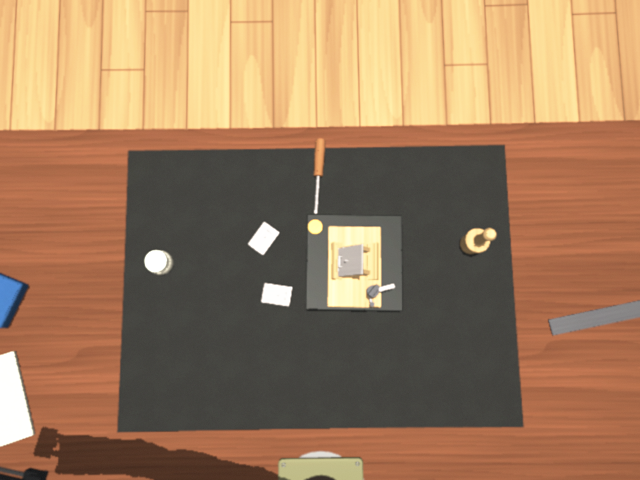

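View pics/side0.png

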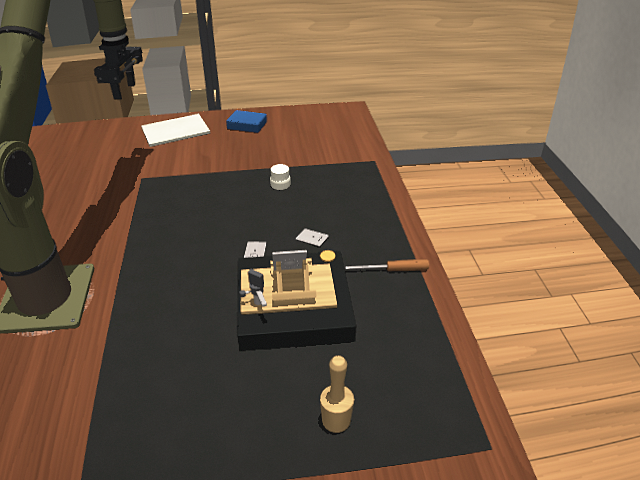

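```bash
python3 - <<'E'
from h import *
a=load('top0')['img'][205:320,240:410]; b=load('side0')['img'][225:355,225:375]
a=cv2.resize(a,None,fx=4.6,fy=4.6,interpolation=cv2.INTER_CUBIC); b=cv2.resize(b,None,fx=4.6,fy=4.6,interpolation=cv2.INTER_CUBIC)
g=lambda i:(255*(i/255.)**0.6).astype('uint8')
cv2.imwrite('pics/c1.png',g(a)[:,:,::-1]);cv2.imwrite('pics/c2.png',g(b)[:,:,::-1]); print(a.shape,b.shape)
E
```

```text
(529, 782, 3) (598, 690, 3)
```

View pics/c1.png

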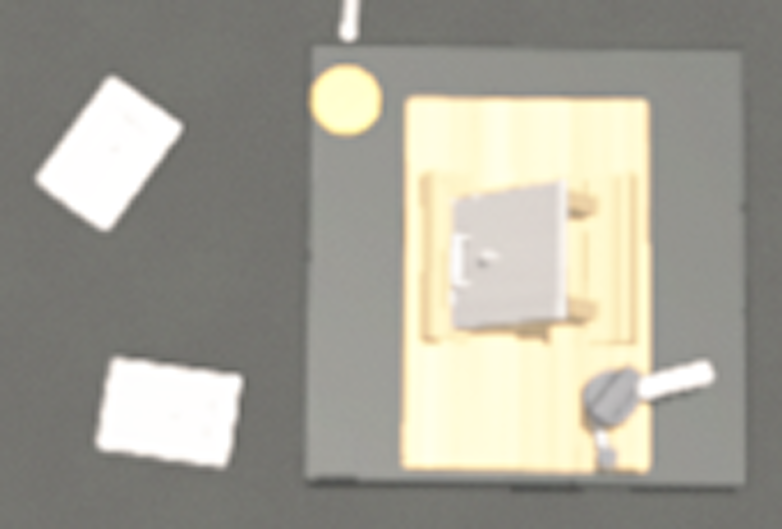

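View pics/c2.png

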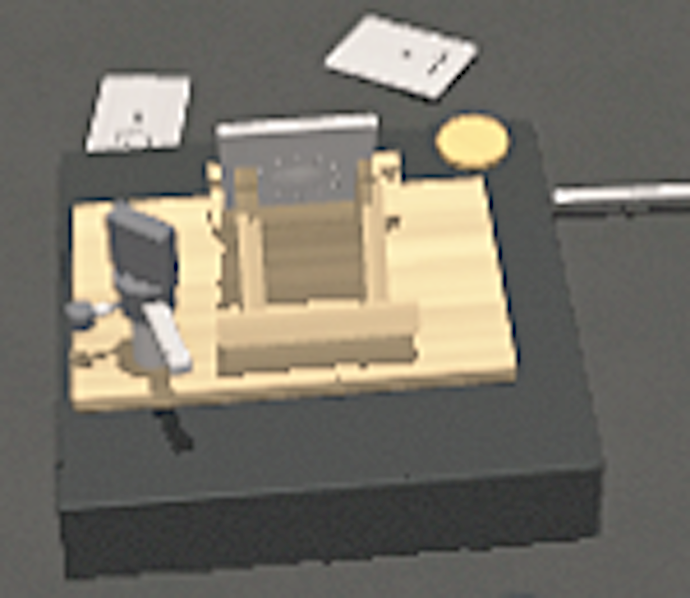

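The largest plate, leaning on the stand at top-view (350,261), is the buckle: 2 back features, skewed slightly, catch at (373,292) open to the right. The look-alikes are the two smaller white plates flat on the bench at (264,238) and (277,295). The crops confirm the choice. In the side view the buckle's top edge runs (272,252)-(307,250), and the catch bar is near (256,278).

```bash
cat >> h.py <<'E'
def c1(u,v): return 240+(u+.5)/4.6-.5,205+(v+.5)/4.6-.5
def c2(u,v): return 225+(u+.5)/4.6-.5,225+(v+.5)/4.6-.5
E
python3 - <<'E'
from h import *
np.set_printoptions(precision=4,suppress=True)
t=load('top0');s=load('side0')
def quad(ps,z):
    Q=np.array([onz(t,*c1(*p),z) for p in ps]); return Q
A=quad([(312,46),(743,52),(745,485),(306,482)],.05)
print('slab',A[:,:2].tolist(),A.mean(0)); 
for i in range(4): print(np.linalg.norm(A[i]-A[i-1]))
e=(A[0]-A[3]+A[1]-A[2]); print('yaw slab',np.degrees(np.arctan2(e[1],e[0])))
img=t['img'].astype(int)
m=((img[...,0]>150)&(img[...,0]-img[...,2]>40)).astype('uint8'); m[:,:322]=0;m[:,390:]=0;m[:215]=0;m[312:]=0
c=max(cv2.findContours(m,0,2)[0],key=cv2.contourArea); rr=cv2.minAreaRect(c); print(rr)
B=np.array([onz(t,*p,.06) for p in cv2.boxPoints(rr)]);print('board',B[:,:2].tolist(),B.mean(0))
for i in range(4): print(np.linalg.norm(B[i]-B[i-1]))
# buckle top edge
for a,b in (((565,180),(378,117)),((567,322),(217,122))): print('edge',tri(t,c1(*a),s,c2(*b)))
print('lips outer z.084',onz(t,*c1(636,260),.084),onz(t,*c1(420,260),.084))
for u,v in((452,198),(455,328)): print('bottom',onz(t,*c1(u,v),.076+.008))
S=A.mean(0); 
print('side slab corners', [onz(s,*c2(*p),.05)[:2] for p in((57,508),(602,467))])
E
```

```text
slab [[0.697674765438162, 0.023651222975165358], [0.6907723089096023, -0.21311942645717522], [0.45495696066745545, -0.205909998753455], [0.45953141346878895, 0.029460410590995457]] [ 0.5757 -0.0915  0.05  ]
0.23821419510172898
0.2368712399991628
0.23592552705118655
0.23541485767343956
yaw slab -1.573394908171372
((354.0, 266.5), (81.0, 54.0), 90.0)
board [[0.6660401524615215, -0.025312594011307768], [0.6640512662227249, -0.16047616720768978], [0.46284760232780314, -0.15444341853065668], [0.46453065696869567, -0.022101675289527004]] [ 0.5644 -0.0906  0.06  ]
0.20153507578784163
0.1351782052983564
0.20129408441715543
0.13235244492273396
edge (array([ 0.6069, -0.1046,  0.1659]), np.float64(0.001974514981811551))
edge (array([ 0.536 , -0.1034,  0.17  ]), np.float64(0.0027966209939432086))
lips outer z.084 [ 0.5734 -0.1475  0.084 ] [ 0.575  -0.0331  0.084 ]
bottom [ 0.6079 -0.0507  0.084 ]
bottom [ 0.5387 -0.051   0.084 ]
side slab corners [array([ 0.4539, -0.2097]), array([ 0.6916, -0.2175])]
```

```bash
cat >> h.py <<'E'
SO=np.array([0.575,-0.0908,0]); YAW=np.radians(-1.6); SR=R.from_euler('z',YAW)
def W(p): return SO+SR.apply(p)
def tool(tilt): # tilt>0: tool leans in line with plate on plain side (30) / catch side (-30)
    a=np.radians(tilt); z=np.array([0,np.sin(a),-np.cos(a)]); x=np.array([-1.,0,0]); y=np.cross(z,x)
    return SR*R.from_matrix(np.c_[x,y,z])
def cur():
    st=sensors.get_state(); return np.array(st['tool_pos']),R.from_quat(st['eef_rot'])
def go(p,q,P,Q,n):
    """rows for n equal straight steps from (p,q) to (P,Q)"""
    rv=(q.inv()*Q).as_rotvec(); print('need',np.round(np.array(P)-p,4),np.round(np.degrees(rv),1),'rows',n)
    d=(np.array(P)-p)/n; k=q
    for i in range(n):
        print([np.round(k.inv().apply(d)*100,2).tolist(),np.round(np.degrees(rv)/n,1).tolist()]); k=k*R.from_rotvec(rv/n)
    return np.array(P),Q
E
python3 - <<'E'
from h import *
p,q=cur()
p,q=go(p,q,W([-.002,-.0036-.07,.152+.07*1.732])+[0,0,0],q,18)
go(p,q,p,tool(30),4)
E
```

```text
need [ 0.4202 -0.7703  0.0162] [0. 0. 0.] rows 18
[[-3.3, -3.59, -0.08], [0.0, 0.0, 0.0]]
[[-3.3, -3.59, -0.08], [0.0, 0.0, 0.0]]
[[-3.3, -3.59, -0.08], [0.0, 0.0, 0.0]]
[[-3.3, -3.59, -0.08], [0.0, 0.0, 0.0]]
[[-3.3, -3.59, -0.08], [0.0, 0.0, 0.0]]
[[-3.3, -3.59, -0.08], [0.0, 0.0, 0.0]]
[[-3.3, -3.59, -0.08], [0.0, 0.0, 0.0]]
[[-3.3, -3.59, -0.08], [0.0, 0.0, 0.0]]
[[-3.3, -3.59, -0.08], [0.0, 0.0, 0.0]]
[[-3.3, -3.59, -0.08], [0.0, 0.0, 0.0]]
[[-3.3, -3.59, -0.08], [0.0, 0.0, 0.0]]
[[-3.3, -3.59, -0.08], [0.0, 0.0, 0.0]]
[[-3.3, -3.59, -0.08], [0.0, 0.0, 0.0]]
[[-3.3, -3.59, -0.08], [0.0, 0.0, 0.0]]
[[-3.3, -3.59, -0.08], [0.0, 0.0, 0.0]]
[[-3.3, -3.59, -0.08], [0.0, 0.0, 0.0]]
[[-3.3, -3.59, -0.08], [0.0, 0.0, 0.0]]
[[-3.3, -3.59, -0.08], [0.0, 0.0, 0.0]]
need [0. 0. 0.] [-30.    3.2 -12.1] rows 4
[[0.0, 0.0, 0.0], [-7.5, 0.8, -3.0]]
[[0.0, 0.0, 0.0], [-7.5, 0.8, -3.0]]
[[0.0, 0.0, 0.0], [-7.5, 0.8, -3.0]]
[[0.0, 0.0, 0.0], [-7.5, 0.8, -3.0]]
```

>>> step_arm --steps '[[[-2,-2,-1.5],[0,0,0]],[[-3.3,-3.6,-1.5],[0,0,0]],[[-3.3,-3.6,-1],[0,0,0]],[[-3.3,-3.6,0],[0,0,0]],[[-3.3,-3.6,0],[0,0,0]],[[-3.3,-3.6,0],[0,0,0]],[[-3.3,-3.6,0],[0,0,0]],[[-3.3,-3.6,0],[0,0,0]],[[-3.3,-3.6,0],[0,0,0]],[[-3.3,-3.6,0],[0,0,0]],[[-3.3,-3.6,0],[0,0,0]],[[-3.3,-3.6,0],[0,0,0]]]' --claw -0.09

```text
clock: 1.6
tool_pos: [0.4226, 0.1089, 0.2976]
eef_rot: [0.122, 0.993, 0.0, -0.0]
contact_force: [0.4, 0.6, 1.1]
opening: 0.46
finger_force: 0.0
```

>>> step_arm --steps '[[[-3.3,-3.6,0],[0,0,0]],[[-3.3,-3.6,0],[0,0,0]],[[-3.3,-3.6,0],[0,0,0]],[[-3.3,-3.6,0],[0,0,0]],[[-3.3,-3.6,0],[0,0,0]],[[-3.3,-3.6,0],[0,0,0]],[[0,0,0],[-7.5,0.8,-3]],[[0,0,0],[-7.5,0.8,-3]],[[0,0,0],[-7.5,0.8,-3]],[[0,0,0],[-7.5,0.8,-3]],[[0,0,0],[0,0,0]]]'

```text
clock: 2.98
tool_pos: [0.5612, -0.1503, 0.2954]
eef_rot: [0.018, 0.966, 0.26, 0.003]
contact_force: [0.1, 0.7, -1.0]
opening: 0.456
finger_force: 0.0
```

```bash
python3 - <<'E'
from h import *
p,q=cur(); print(p,sensors.get_state()['q'])
P=W([-.002,-.0036-.035,.152+.035*1.732])
p,q=go(p,q,P,tool(30),3)
E
```

```text
[ 0.56123957 -0.15032491  0.29543208] [ 0.71044699  0.74507638 -0.53168066  1.52811226 -0.17748826  1.08521855
  1.90662221]
need [ 0.0107  0.021  -0.0828] [ 0.1  0.1 -0.5] rows 3
[[-0.34, -0.77, 2.74], [0.0, 0.0, -0.2]]
[[-0.34, -0.77, 2.74], [0.0, 0.0, -0.2]]
[[-0.34, -0.77, 2.75], [0.0, 0.0, -0.2]]
```

>>> step_arm --steps '[[[-0.34,-0.77,2.74],[0,0,-0.2]],[[-0.34,-0.77,2.74],[0,0,-0.2]],[[-0.34,-0.77,2.75],[0,0,0]],[[0,0,0],[0,0,0]]]'

```text
clock: 3.48
tool_pos: [0.5721, -0.1235, 0.214]
eef_rot: [0.01, 0.966, 0.26, 0.003]
contact_force: [-0.3, 0.1, 0.5]
opening: 0.456
finger_force: 0.0
```

```bash
python3 - <<'E'
from h import *
t=snap('top','top1');s=snap('side','side1')
p,q=cur();print(p); 
g=lambda i:(255*(i/255.)**0.6).astype('uint8')
print(proj(t,p),proj(s,p), 'tip',proj(s,p+q.apply([0,0,.019])))
a=cv2.resize(t['img'][205:320,280:410],None,fx=3,fy=3,interpolation=cv2.INTER_CUBIC)
b=cv2.resize(s['img'][200:315,225:355],None,fx=3,fy=3,interpolation=cv2.INTER_CUBIC)
cv2.imwrite('pics/d1.png',g(np.hstack([a,b]))[:,:,::-1])
P=W([-.002,-.0036,.152])
p,q=go(p,q,P,tool(30),4)
E
```

```text
[ 0.57346754 -0.12513183  0.21600077]
[373.92222776 255.21133632] [289.8901217  238.42082561] tip [289.88291919 241.96790547]
need [-0.0006  0.0308 -0.064 ] [0.1 0.1 0.4] rows 4
[[0.04, -0.14, 1.77], [0.0, 0.0, 0.1]]
[[0.04, -0.14, 1.77], [0.0, 0.0, 0.1]]
[[0.04, -0.13, 1.77], [0.0, 0.0, 0.1]]
[[0.04, -0.13, 1.77], [0.0, 0.0, 0.1]]
```

View pics/d1.png

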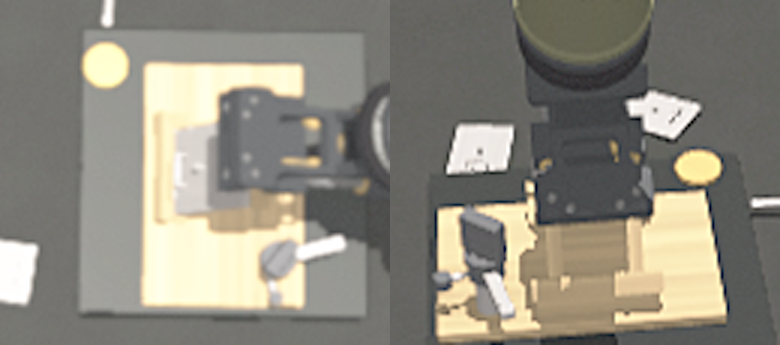

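The gripper sits in line with the plate at about (235,140) in the left half of the picture, centred over it in x, and the catch is clear. Going down to the pinch.

>>> step_arm --steps '[[[0,-0.14,1.8],[0,0,0]],[[0,-0.14,1.8],[0,0,0.2]],[[0,-0.13,1.8],[0,0,0.2]],[[0,-0.13,1.7],[0,0,0]],[[0,0,0],[0,0,0]],[[0,0,0],[0,0,0]]]'

```text
clock: 4.32
tool_pos: [0.5749, -0.0957, 0.1521]
eef_rot: [0.014, 0.966, 0.259, 0.005]
contact_force: [0.9, -0.7, -0.8]
opening: 0.455
finger_force: 0.0
```

```bash
python3 - <<'E'
from h import *
p,q=cur();print(p,sensors.get_state()['contact_force'])
P=W([-.002,-.0036,.152])
p,q=go(p,q,P,tool(30),1)
E
```

```text
[ 0.57492568 -0.09566883  0.1521448 ] [ 0.92211977 -0.68191128 -0.75912737]
need [-0.002   0.0013 -0.0001] [ 0.   0.2 -0. ] rows 1
[[0.21, 0.1, 0.08], [0.0, 0.2, -0.0]]
```

>>> step_arm --steps '[[[0,0.1,0],[0,0,0]],[[0,0,0],[0,0,0]],[[0,0,0],[0,0,0]],[[0,0,0],[0,0,0]],[[0,0,0],[0,0,0]]]' --claw -1 --grip_force 30

```text
clock: 4.95
tool_pos: [0.5741, -0.0945, 0.1512]
eef_rot: [0.014, 0.966, 0.26, 0.004]
contact_force: [0.6, -1.3, 1.4]
opening: 0.054
finger_force: 30.0
```

```bash
python3 - <<'E'
from h import *
st=sensors.get_state(); p,q=cur();print(p,st['contact_force'],st['finger_force'],st['opening'],(SR.inv().apply(p-SO)),(tool(30).inv()*q).as_rotvec())
E
```

```text
[ 0.57407009 -0.09447465  0.15123394] [ 0.59232927 -1.29989551  1.36470163] 29.993344112299383 0.054358744161421654 [-0.00082694 -0.00369918  0.15123394] [-0.00175119 -0.00133091  0.00138348]
```

>>> step_arm --steps '[[[0,0,-0.5],[0,0,0]],[[0,0,-1.5],[0,0,0]],[[0,0,-2],[0,0,0]],[[0,0,-2.5],[0,0,0]],[[0,0,-2.5],[0,0,0]],[[0,0,-2],[0,0,0]],[[0,0,0],[0,0,0]]]'

```text
clock: 5.82
tool_pos: [0.5732, -0.151, 0.248]
eef_rot: [0.015, 0.966, 0.259, 0.006]
contact_force: [-0.2, 0.4, -2.0]
opening: 0.055
finger_force: 30.0
```

```bash
python3 - <<'E'
from h import *
st=sensors.get_state(); p,q=cur();print(SR.inv().apply(p-SO),st['contact_force'],st['finger_force'],st['opening'],st['q'])
p,q=go(p,q,W([.0005,0,.275]),tool(0),4)
p,q=go(p,q,W([.0012,.0037+.055-.0013,.1512+.055*1.732+.0008]),tool(-30),4)
E
```

```text
[-9.22537507e-05 -6.02185654e-02  2.48044514e-01] [-0.18361998  0.43852673 -2.04058055] 29.990540351718664 0.05476604288811026 [ 0.69498687  0.81266972 -0.5223126   1.54327932 -0.15972833  1.00274875
  1.927653  ]
need [0.0023 0.0602 0.027 ] [30.   0.3 -0.2] rows 4
[[-0.01, 1.64, 0.17], [7.5, 0.1, -0.0]]
[[-0.01, 1.65, -0.05], [7.5, 0.1, -0.0]]
[[-0.01, 1.63, -0.26], [7.5, 0.1, -0.0]]
[[-0.01, 1.58, -0.47], [7.5, 0.1, -0.0]]
need [ 0.0023  0.0574 -0.0277] [30. -0.  0.] rows 4
[[-0.02, 1.44, 0.69], [7.5, -0.0, 0.0]]
[[-0.02, 1.51, 0.5], [7.5, -0.0, 0.0]]
[[-0.02, 1.57, 0.3], [7.5, -0.0, 0.0]]
[[-0.02, 1.59, 0.09], [7.5, -0.0, 0.0]]
```

>>> step_arm --steps '[[[0,1.64,0.17],[7.5,0.1,0]],[[0,1.65,-0.05],[7.5,0.1,0]],[[0,1.63,-0.26],[7.5,0.1,0]],[[0,1.58,-0.47],[7.5,0,0]],[[0,1.44,0.69],[7.5,0,0]],[[0,1.51,0.5],[7.5,0,0]],[[0,1.57,0.3],[7.5,0,0]],[[0,1.59,0.09],[7.5,0,0]],[[0,0,0],[0,0,0]],[[0,0,0],[0,0,0]]]'

```text
clock: 7.08
tool_pos: [0.5752, -0.0322, 0.2458]
eef_rot: [0.013, 0.966, -0.258, -0.006]
contact_force: [-0.0, -0.5, -1.4]
opening: 0.052
finger_force: 30.0
```

```bash
python3 - <<'E'
from h import *
t=snap('top','top2');s=snap('side','side2')
st=sensors.get_state(); p,q=cur();print(SR.inv().apply(p-SO),st['contact_force'],st['finger_force'],st['opening'],st['q'])
p,q=go(p,q,W([.0012,.0037+.02-.0013,.1512+.02*1.732+.0008]),tool(-30),3)
g=lambda i:(255*(i/255.)**0.6).astype('uint8')
a=cv2.resize(t['img'][205:320,280:410],None,fx=3,fy=3,interpolation=cv2.INTER_CUBIC)
b=cv2.resize(s['img'][200:315,225:355],None,fx=3,fy=3,interpolation=cv2.INTER_CUBIC)
cv2.imwrite('pics/d2.png',g(np.hstack([a,b]))[:,:,::-1])
E
```

```text
[-0.00124308  0.05694616  0.24648648] [-0.2113502  -1.1108559  -2.41437909] 29.99734568875283 0.053967184511132686 [-0.35040676  0.7143371   0.12349874  1.72776602  0.52806382  0.93372555
  0.92226809]
need [ 0.0015 -0.0346 -0.0598] [ 0.1 -0.3 -0. ] rows 3
[[-0.09, -0.0, 2.3], [0.0, -0.1, -0.0]]
[[-0.09, -0.0, 2.3], [0.0, -0.1, -0.0]]
[[-0.09, -0.0, 2.3], [0.0, -0.1, -0.0]]
```

View pics/d2.png

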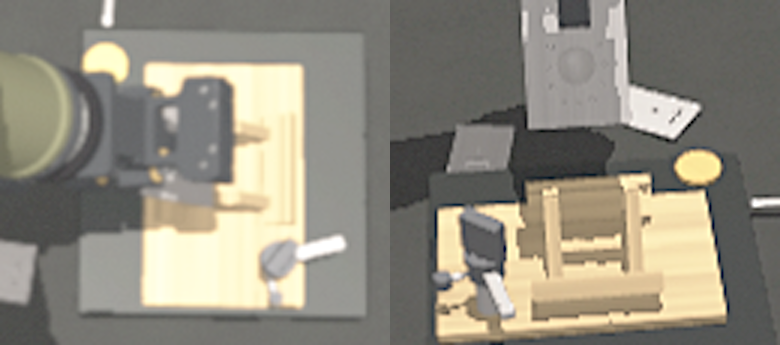

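```bash
python3 - <<'E'
from h import *
s=load('side2');p,q=cur()
f=lambda u,v:(225+(u-390+.5)/3-.5,200+(v+.5)/3-.5)
X=lambda P:(SR.inv().apply(P-SO))
m=p+q.apply([0,-.0065,.047]); print('med pred',proj(s,m),'seen',f(577,65), 'x',X(onz(s,*f(577,65),m[2])), X(m))
for u in(528,622):
    b=p+q.apply([0,-.0025,.089]); print('bottom',X(onz(s,*f(u,129),b[2])),X(b))
# ribs near base z~.1 ; lip outer top z .091
for u,v in((552,235),(634,235)): print('rib',X(onz(s,*f(u,v),.100)))
for u,v in((532,300),(661,285)): print('lip',X(onz(s,*f(u,v),.09)))
E
```

```text
med pred [287.59484944 222.07892102] seen (287.0, 221.33333333333334) x [-0.00253898  0.03054631  0.20896939] [-0.00149088  0.0279004   0.20896939]
bottom [-0.03844408  0.01300204  0.17055803] [-0.00170434  0.01044985  0.17055803]
bottom [0.0251857  0.00614989 0.17055803] [-0.00170434  0.01044985  0.17055803]
rib [-0.02700472 -0.01808259  0.1       ]
rib [ 0.02954767 -0.02410883  0.1       ]
lip [-0.04354901 -0.07019072  0.09      ]
lip [ 0.04417136 -0.06504959  0.09      ]
```

>>> step_arm --steps '[[[-0.15,0,2.3],[0,-0.1,0]],[[-0.15,0,2.3],[0,-0.1,0]],[[-0.1,0,2.0],[0,-0.1,0]],[[0,0,1.5],[0,0,0]],[[0,0,1.0],[0,0,0]],[[0,0,0.5],[0,0,0]],[[0,0,0],[0,0,0]],[[0,0,0],[0,0,0]]]'

```text
clock: 8.18
tool_pos: [0.578, -0.0808, 0.1633]
eef_rot: [0.013, 0.966, -0.259, -0.003]
contact_force: [-0.5, -4.3, -0.8]
opening: 0.053
finger_force: 30.0
```

```bash
python3 - <<'E'
from h import *
st=sensors.get_state(); p,q=cur();print(SR.inv().apply(p-SO),st['contact_force'],st['finger_force'],st['opening'])
p,q=go(p,q,W([.0022,.0037-.0013,.1512+.0008]),tool(-30),2)
E
```

```text
[0.00271007 0.01010072 0.16332865] [-0.51307286 -4.30025408 -0.80867134] 29.99001012998633 0.05258252962786176
need [-0.0007 -0.0077 -0.0113] [0.  0.  0.1] rows 2
[[0.03, -0.05, 0.68], [0.0, 0.0, 0.0]]
[[0.03, -0.05, 0.68], [0.0, 0.0, 0.0]]
```

>>> step_arm --steps '[[[0,-0.12,0],[0,0,0]],[[0,0,0.3],[0,0,0]],[[0,0,0.3],[0,0,0]],[[0,0,0.3],[0,0,0]],[[0,0,0],[0,0,0]],[[0,0,0],[0,0,0]]]'

```text
clock: 8.93
tool_pos: [0.5782, -0.0855, 0.1554]
eef_rot: [0.012, 0.966, -0.258, -0.003]
contact_force: [2.0, -4.8, -0.6]
opening: 0.052
finger_force: 30.0
```

```bash
python3 - <<'E'
from h import *
st=sensors.get_state(); p,q=cur();print(SR.inv().apply(p-SO),st['contact_force'],st['finger_force'],st['opening'])
p,q=go(p,q,W([.0022,.0037-.0013,.1512+.0008]),tool(-30),2)
E
```

```text
[0.00306973 0.00534199 0.15535879] [ 2.02339391 -4.77824737 -0.57060752] 29.988651210442185 0.05198819697478421
need [-0.001  -0.0029 -0.0034] [0.1 0.1 0.1] rows 2
[[0.04, -0.04, 0.22], [0.0, 0.0, 0.1]]
[[0.04, -0.04, 0.22], [0.0, 0.0, 0.1]]
```

>>> step_arm --steps '[[[0,-0.1,0],[0,0,0]],[[0,0,0.2],[0,0,0]],[[0,0,0.2],[0,0,0]],[[0,0,0],[0,0,0]],[[0,0,0],[0,0,0]]]'

```text
clock: 9.55
tool_pos: [0.5779, -0.0876, 0.1522]
eef_rot: [0.012, 0.966, -0.257, -0.003]
contact_force: [0.7, -1.0, -1.6]
opening: 0.051
finger_force: 30.0
```

```bash
python3 - <<'E'
from h import *
st=sensors.get_state(); p,q=cur();print(SR.inv().apply(p-SO),st['contact_force'],st['moment'],st['opening'])
p,q=go(p,q,W([.0022,.0037-.0013,.1512+.0008]),tool(-30),2)
E
```

```text
[0.00281839 0.00327886 0.15220073] [ 0.71505696 -1.03928952 -1.62220374] [ 0.20467718 -0.12341614 -0.02042823] 0.05123086031301727
need [-0.0006 -0.0009 -0.0002] [0.2 0.1 0.2] rows 2
[[0.03, -0.03, 0.03], [0.1, 0.0, 0.1]]
[[0.03, -0.03, 0.03], [0.1, 0.0, 0.1]]
```

>>> step_arm --steps '[[[0,0,0.1],[0,0,0]],[[0,0,0.1],[0,0,0]],[[0,0,0],[0,0,0]],[[0,0,0],[0,0,0]]]'

```text
clock: 10.05
tool_pos: [0.5782, -0.0884, 0.1509]
eef_rot: [0.012, 0.966, -0.257, -0.003]
contact_force: [-1.2, 1.6, 4.9]
opening: 0.055
finger_force: 30.0
```

```bash
python3 - <<'E'
from h import *
st=sensors.get_state(); p,q=cur();print(SR.inv().apply(p-SO),st['contact_force'],st['moment'],st['opening'])
s=snap('side','side3')
b=cv2.resize(s['img'][200:315,225:355],None,fx=5,fy=5,interpolation=cv2.INTER_CUBIC)
cv2.imwrite('pics/d3.png',((255*(b/255.)**.6).astype('uint8'))[:,:,::-1])
E
```

```text
[0.00312957 0.00251474 0.15092932] [-1.16275947  1.58313103  4.94275769] [ 0.31845777  0.2002507  -0.14650191] 0.05460216540851076
```

View pics/d3.png

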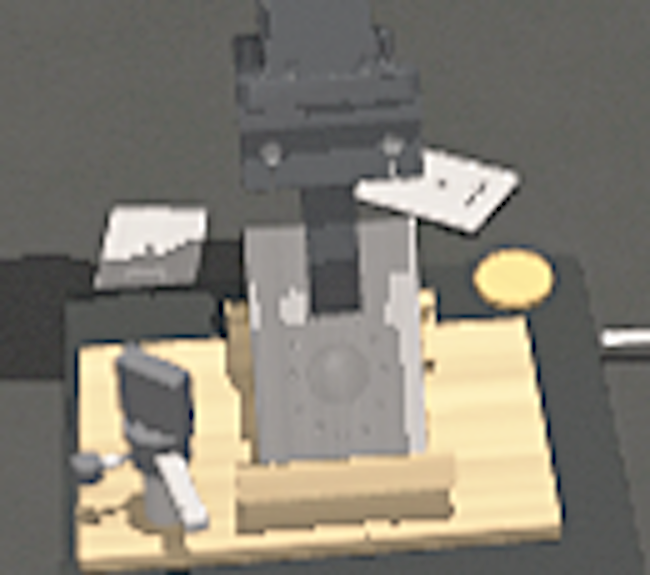

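The plate is standing in the channel, its bottom edge at 258–425 px against a lip at 235–453 px, so it is centred, medallion outwards. The wrist feels the ledge. Releasing.

>>> step_arm --steps '[[[0,0,0],[0,0,0]],[[0,0,0],[0,0,0]],[[0,0,0],[0,0,0]],[[0,0,0],[0,0,0]],[[0,0,0],[0,0,0]],[[0,0,0],[0,0,0]]]' --claw -0.09

```text
clock: 10.85
tool_pos: [0.578, -0.089, 0.1508]
eef_rot: [0.012, 0.966, -0.258, -0.003]
contact_force: [0.2, -0.3, 0.8]
opening: 0.452
finger_force: 0.0
```

>>> step_arm --steps '[[[0,0,-1],[0,0,0]],[[0,0,-2],[0,0,0]],[[0,0,-3],[0,0,0]],[[0,0,-3],[0,0,0]],[[0,0,-2],[0,0,0]],[[0,0,0],[0,0,0]]]'

```text
clock: 11.6
tool_pos: [0.5803, -0.0328, 0.2476]
eef_rot: [0.012, 0.966, -0.257, -0.001]
contact_force: [0.1, 1.0, -0.6]
opening: 0.455
finger_force: 0.0
```

```bash
python3 - <<'E'
from h import *
st=sensors.get_state(); p,q=cur();print(SR.inv().apply(p-SO),st['contact_force'],st['opening'],st['q'])
s=snap('side','side4'); t=snap('top','top4')
b=cv2.resize(s['img'][205:315,235:345],None,fx=4,fy=4,interpolation=cv2.INTER_CUBIC)
a=cv2.resize(t['img'][215:315,320:410],None,fx=4.4,fy=4.4,interpolation=cv2.INTER_CUBIC)
cv2.imwrite('pics/d4.png',((255*(np.hstack([a[:440],b])/255.)**.7).astype('uint8'))[:,:,::-1]); print(a.shape,b.shape)
E
```

```text
[0.00367753 0.05809704 0.24758086] [ 0.11854703  0.97108453 -0.61361621] 0.4553267848996003 [-0.34974843  0.71459247  0.12219337  1.72078124  0.53245764  0.93068007
  0.92497454]
(440, 396, 3) (440, 440, 3)
```

View pics/d4.png

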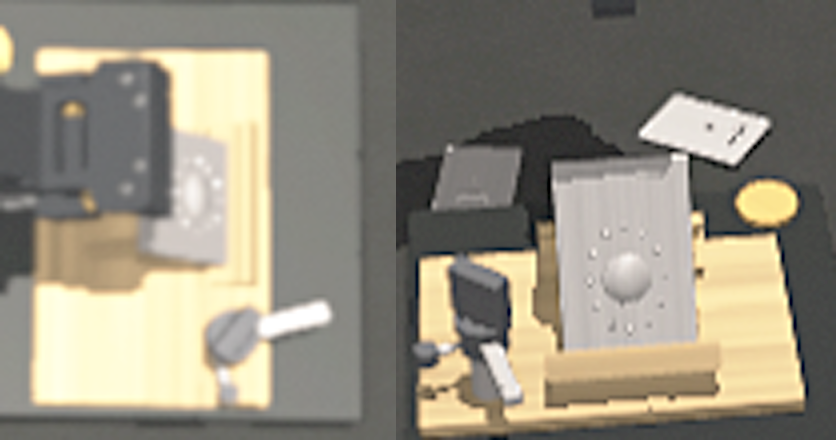

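```bash
python3 - <<'E'
from h import *
np.set_printoptions(precision=4,suppress=True)
s=load('side4');t=load('top4'); X=lambda P:(SR.inv().apply(P-SO))
T=lambda u,v:(320+(u+.5)/4.4-.5,215+(v+.5)/4.4-.5); S=lambda u,v:(235+(u-396+.5)/4-.5,205+(v+.5)/4-.5)
P,e=tri(t,T(196,188),s,S(628,276)); print('med',X(P),e,'want ~[0,-.0255,.115]')
img=t['img'][280:310,362:385].astype(int); m=((abs(img[...,0]-img[...,2])<30)&(img.sum(2)<420)&(img.sum(2)>120)).astype('uint8')
n,l,st,c=cv2.connectedComponentsWithStats(m); i=1+np.argmax(st[1:,4]); pc=c[i]+[362,280]; print('blob',pc,st[i])
print('bar pred',proj(t,W([-.075,-.041,.143])),'img',T(235,332), X(onz(t,*pc,.138)), X(onz(t,*T(235,332),.138)))
print('axis from side, bar top', X(onz(s,*S(482,275),.14)))
p,q=cur()
Q=tool(0)*R.from_euler('z',37.2,degrees=True)
p,q=go(p,q,W([-.02,.03,.26]),tool(0),3)
p,q=go(p,q,W([-.075,-.041,.21]),Q,4)
E
```

```text
med [ 0.004  -0.0212  0.1126] 0.0034461736336304505 want ~[0,-.0255,.115]
blob [377.9126 303.6893] [  0  11  23  19 103]
bar pred [373.7422 290.8061] img (373.02272727272725, 290.0681818181818) [-0.1043 -0.0511  0.138 ] [-0.0731 -0.0398  0.138 ]
axis from side, bar top [-0.0713 -0.0433  0.14  ]
need [-0.0232 -0.0258  0.014 ] [-29.9   0.    0.1] rows 3
[[0.75, -0.99, 0.03], [-10.0, 0.0, 0.0]]
[[0.75, -0.99, -0.14], [-10.0, 0.0, 0.0]]
[[0.75, -0.95, -0.31], [-10.0, 0.0, 0.0]]
need [-0.057  -0.0694 -0.05  ] [ 0.   0.  37.2] rows 4
[[1.38, -1.78, 1.25], [0.0, 0.0, 9.3]]
[[1.07, -1.97, 1.25], [0.0, 0.0, 9.3]]
[[0.74, -2.12, 1.25], [0.0, 0.0, 9.3]]
[[0.38, -2.21, 1.25], [0.0, 0.0, 9.3]]
```

>>> step_arm --steps '[[[0.75,-1,0],[-10,0,0]],[[0.75,-1,-0.15],[-10,0,0]],[[0.75,-0.95,-0.3],[-10,0,0]],[[1.35,-1.8,1.0],[0,0,9.3]],[[1.05,-2,1.0],[0,0,9.3]],[[0.7,-2.1,1.0],[0,0,9.3]],[[0.35,-2.2,1.0],[0,0,9.3]],[[0,0,0],[0,0,0]],[[0,0,0],[0,0,0]]]' --claw -0.25

```text
clock: 12.82
tool_pos: [0.5012, -0.1295, 0.2203]
eef_rot: [0.329, 0.944, 0.001, -0.0]
contact_force: [0.1, 0.8, 0.3]
opening: 0.373
finger_force: 0.0
```

```bash
python3 - <<'E'
from h import *
p,q=cur();print(SR.inv().apply(p-SO),sensors.get_state()['opening'])
Q=tool(0)*R.from_euler('z',37.2,degrees=True)
p,q=go(p,q,W([-.0738,-.0406,.175]),Q,2)
p,q=go(p,q,W([-.0738,-.0406,.133]),Q,3)
E
```

```text
[-0.07273109 -0.04072426  0.22029311] 0.37270966242034564
need [-0.0011  0.0002 -0.0453] [ 0.1 -0.1  0.3] rows 2
[[0.04, -0.03, 2.26], [0.1, -0.0, 0.2]]
[[0.04, -0.03, 2.26], [0.1, -0.0, 0.2]]
need [ 0.     0.    -0.042] [0. 0. 0.] rows 3
[[0.0, 0.0, 1.4], [0.0, 0.0, 0.0]]
[[0.0, 0.0, 1.4], [0.0, 0.0, 0.0]]
[[0.0, 0.0, 1.4], [0.0, 0.0, 0.0]]
```

>>> step_arm --steps '[[[0.05,0,2.2],[0,0,0.2]],[[0.05,0,2.2],[0,0,0]],[[0,0,1.5],[0,0,0]],[[0,0,1.5],[0,0,0]],[[0,0,1.3],[0,0,0]],[[0,0,0],[0,0,0]]]'

```text
clock: 13.58
tool_pos: [0.4994, -0.1291, 0.1325]
eef_rot: [0.332, 0.943, 0.001, -0.001]
contact_force: [-0.5, -0.1, 0.5]
opening: 0.374
finger_force: 0.0
```

>>> step_arm --steps '[[[0,0,0],[0,0,0]],[[0,0,0],[0,0,0]],[[0,0,0],[0,0,0]],[[0,0,0],[0,0,0]]]' --claw -1 --grip_force 12

```text
clock: 14.08
tool_pos: [0.5003, -0.1292, 0.1339]
eef_rot: [0.332, 0.943, 0.001, 0.0]
contact_force: [0.2, -0.4, 3.1]
opening: 0.133
finger_force: 12.0
```

>>> step_arm --steps '[[[0,0,0],[0,0,-6]],[[0,0,0],[0,0,-8]],[[0,0,0],[0,0,-8]],[[0,0,0],[0,0,-8]],[[0,0,0],[0,0,-8]],[[0,0,0],[0,0,0]]]'

```text
clock: 14.82
tool_pos: [0.4998, -0.1305, 0.1339]
eef_rot: [0.009, 1.0, 0.0, 0.0]
contact_force: [-0.3, -1.8, 5.6]
opening: 0.135
finger_force: 12.0
```

>>> step_arm --steps '[[[0,0,0],[0,0,-8]],[[0,0,0],[0,0,-8]],[[0,0,0],[0,0,-8]],[[0,0,0],[0,0,-8]],[[0,0,0],[0,0,-3]],[[0,0,0],[0,0,0]],[[0,0,0],[0,0,0]]]'

```text
clock: 15.7
tool_pos: [0.5002, -0.1316, 0.1339]
eef_rot: [-0.291, 0.957, -0.001, 0.0]
contact_force: [0.6, -4.2, 4.9]
opening: 0.134
finger_force: 12.0
```

>>> step_arm --steps '[[[0,0,0],[0,0,0]],[[0,0,0],[0,0,0]],[[0,0,0],[0,0,0]],[[0,0,-1],[0,0,0]],[[0,0,-2],[0,0,0]],[[0,0,-4],[0,0,0]],[[0,0,-4],[0,0,0]],[[0,0,-2],[0,0,0]],[[0,0,0],[0,0,0]]]' --claw -0.25

```text
clock: 16.82
tool_pos: [0.5006, -0.1295, 0.2651]
eef_rot: [-0.294, 0.956, 0.0, 0.002]
contact_force: [0.1, -0.1, -0.4]
opening: 0.377
finger_force: 0.0
```

>>> step_arm --steps '[[[4,4,0],[0,0,0]],[[4,4,0],[0,0,0]],[[4,4,0],[0,0,0]],[[0,0,0],[0,0,0]],[[0,0,0],[0,0,0]]]'

```text
clock: 17.45
tool_pos: [0.3338, -0.0976, 0.2633]
eef_rot: [-0.294, 0.956, 0.001, 0.001]
contact_force: [0.6, -0.8, -0.5]
opening: 0.373
finger_force: 0.0
```

```bash
python3 - <<'E'
from h import *
st=sensors.get_state();print(st['tool_pos'],st['contact_force'],st['opening'],st['clock'])
s=snap('side','side5'); t=snap('top','top5')
b=cv2.resize(s['img'][205:315,235:345],None,fx=4,fy=4,interpolation=cv2.INTER_CUBIC)
a=cv2.resize(t['img'][215:315,320:410],None,fx=4.4,fy=4.4,interpolation=cv2.INTER_CUBIC)
cv2.imwrite('pics/d5.png',((255*(np.hstack([a[:440],b])/255.)**.7).astype('uint8'))[:,:,::-1])
E
```

```text
[ 0.33375262 -0.09762284  0.26328763] [ 0.63136169 -0.7893761  -0.51259071] 0.3733957282964812 17.45
```

View pics/d5.png

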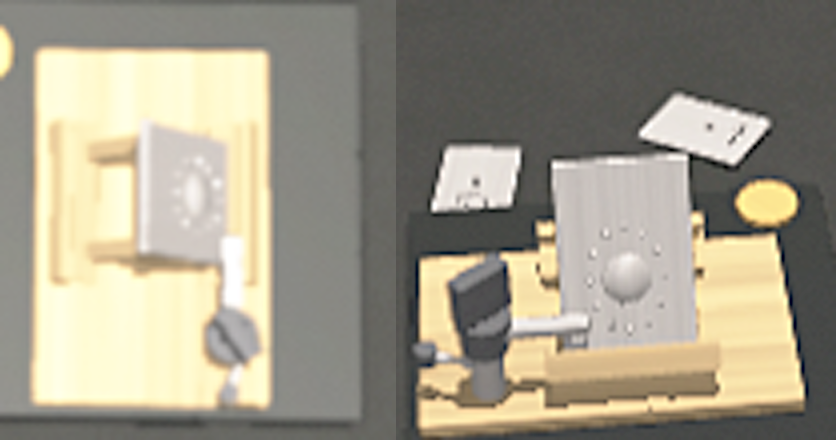

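The picture shows the tongue lying across the buckle's lower corner (230,270 left; 550,325 right), with the buckle in its channel and the disc and look-alikes unmoved. One numeric check of centring before handing in.

```bash
python3 - <<'E'
from h import *
np.set_printoptions(precision=4,suppress=True)
s=load('side5');t=load('top5'); X=lambda P:(SR.inv().apply(P-SO))
T=lambda u,v:(320+(u+.5)/4.4-.5,215+(v+.5)/4.4-.5); S=lambda u,v:(235+(u-396+.5)/4-.5,205+(v+.5)/4-.5)
for a,b in(((143,121),(688,156)),((138,256),(552,161))):
    P,e=tri(t,T(*a),s,S(*b)); print('top corner',X(P),e)
print('lip ends side',[X(onz(s,*S(u,v),.089))[0] for u,v in((547,362),(719,347))],'ledge/lip ends top',[X(onz(t,*T(u,v),.088))[0] for u,v in((250,121),(250,285),(60,121),(60,284))])
print('bottom corners side',[X(onz(s,*S(u,v),.088)) for u,v in((568,349),(697,344))], 'top', [X(onz(t,*T(u,v),.085))[0] for u,v in((226,136),(224,266))])
E
```

```text
top corner [0.036  0.0107 0.1632] 0.0019397224967337586
top corner [-0.0343  0.013   0.164 ] 0.003066614799162025
lip ends side [np.float64(-0.042272510476637666), np.float64(0.04599402252047338)] ledge/lip ends top [np.float64(0.04621339159231203), np.float64(-0.04477212971672675), np.float64(0.04477824528913606), np.float64(-0.04574099853454707)]
bottom corners side [array([-0.0312, -0.0468,  0.088 ]), array([ 0.0351, -0.0501,  0.088 ])] top [np.float64(0.038030369190122724), np.float64(-0.03430272216073698)]
```

Its centre is within 2 mm of the rest's, and the top edge is at the expected height (164 mm) and lean. Handing in.

```bash
python3 -c "
from plant import finish_job; print(finish_job())"
```

```text
the job is handed in; nothing more can be done
None
```

The job is handed in; the buckle stands on the catch-side ledge, decorated face outwards and centred to about 2 mm, with the catch closed across it and the bystanders untouched; the hand-in gave no verdict.

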